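Turn the tape rack to its empty hook and hang up the roll

TASK

Put the loose roll of masking tape away on the rotary tape rack. First turn the rack by its crank knob until the empty hook points the same way as the pointer on the rack's foot; only then take the roll from its wooden cradle, hang it on that empty hook with the bar through its core, and let go so that it hangs there at rest with the hook still over the pointer. Do not let the roll fall on the worktop, and leave the small ink pot and the marker pen where they are.

Things in the scene. Friction and masses are not known exactly. Their poses are not given: they have to be found in the camera images.
- rack_foot: Fixed foot of the rotary tape rack: dark steel disc, 170 mm across, 12 mm high. Origin on the rack's upright turning axis, at worktop height. Its -x is the pointer's direction: an aluminium finger on the disc, 60 to 122 mm from the axis, facing roughly towards the robot.
- turret: Turning part of the rack; origin = the foot's, z up. Column 28 mm across, top at 256 mm, and four level hooks 90 degrees apart: bars 12 mm thick, top 220 mm high, 130 mm long. The EMPTY hook runs along -x; the others carry fixed tape rolls 106 mm across (tops at 235 mm, all within 120 mm of the axis). No detents; turns either way without end stop and stays where left (friction 0.2 N m).
- knob_top (a point): Centre of the top of the upright black crank knob: 16 mm in diameter, spinning freely on its own pin, from 257 to 293 mm above the worktop, at the end of a crank arm 45 mm from the axis, along the turret's +x (the side away from the empty hook). Take it from above between the fingers and lead it round its circle; needs about 5 N.
- hook_seat (a point): Point on top of the EMPTY hook's bar, 82 mm from the axis, 220 mm above the worktop, where the roll should hang. Axes as the turret's: -x outward along the bar, z up. The upturned lip at the bar's end is 48 mm farther out.
- hook_tip (a point): Top of the upturned lip of the EMPTY hook, 130 mm from the axis, 232 mm above the worktop (12 mm above the bar's top); the lip's outer face is 136 mm from the axis.
- tape_roll: The loose roll of masking tape, standing on edge in the cradle: 104 mm outside diameter, 25 mm wide, open core 76 mm (wall 14 mm), about 0.12 kg. Origin at the middle of a flat face; z is the roll's axis, level. Pinch its two faces at the top of the rim; fingertips no deeper than 11 mm below its top stay clear of a bar in the core.
- roll_middle (a point): Centre of the loose roll (on its axis, middle of its width). At the start 63 mm above the worktop, so the top of the rim is 115 mm up. Hanging, it lies 38 mm below the top of the bar.
- cradle: Fixed wooden cradle in which the loose roll stands: 64 x 112 mm, origin under its centre. Roll's axis along the cradle's x. Two cheeks, up to 52 mm high, stand 3 mm beside the roll's faces.
- ink_pot: Small closed ink pot, about 70 mm across and 50 mm high, loose on the worktop between cradle and rack. To be left alone. Origin under its centre.
- marker: Marker pen lying on the worktop, 128 mm long, 18 mm thick, to the right of the cradle. To be left alone. Origin under its centre.
Mind the look-alikes: they are no part of the job. There is more than one size of the tape_roll; the job needs the smallest.

How it is judged (in metres and radians):
On the way:
1. the empty hook points along the pointer (within 11 degrees) and stands still, the roll still in its cradle (x of hook_tip in the frame of rack_foot below -0.1 m and y of hook_tip in the frame of rack_foot between -0.025 and 0.025 m and angular speed of turret below 0.1 rad/s and distance of roll_middle from where it was at the start of the episode below 0.02 m), for 0.2 s.
At the end, for the whole second after the job is handed in: Empty hook within 15 degrees of the pointer, rack still; the loose roll hangs at rest on it with its weight on the bar: centre 30 to 46 mm below the bar's top, within 20 mm sideways, at most 45 mm inward or 40 mm outward of the seat point, its axis within 17 degrees of the bar (x of hook_tip in the frame of rack_foot below -0.1 m and y of hook_tip in the frame of rack_foot between -0.035 and 0.035 m and x of roll_middle in the frame of hook_seat between -0.04 and 0.045 m and y of roll_middle in the frame of hook_seat between -0.02 and 0.02 m and z of roll_middle in the frame of hook_seat between -0.046 and -0.03 m and angle between the z axis of tape_roll and the x axis of hook_seat, either way round below 0.3 rad and contact force between tape_roll and turret above 0.4 N and linear speed of tape_roll below 0.03 m/s and angular speed of turret below 0.1 rad/s); the robot touches nothing.
It fails at once if the loose roll falls on the worktop (height (world z) of roll_middle below 0.04 m).
It fails at once if the ink pot is moved more than 30 mm (distance of ink_pot from where it was at the start of the episode above 0.03 m).
It fails at once if the marker pen is moved more than 30 mm (distance of marker from where it was at the start of the episode above 0.03 m).
It also fails if it takes over 61 s, if anything falls off the work surface, if the arm or the gripper's body presses on something with over 40 N, if the wrist force passes 120 N, or if a joint passes its speed limit or range.

ROBOT

A 7-joint arm with a two-finger parallel gripper is mounted at the origin on the work surface; the furniture and walls round the work are solid. World frame = base frame: x ahead of the robot, y to its left, z up, the work surface at z = 0. Lengths are in mm, angles in rad, forces in N, time in s.
With the tool pointing down it reaches from about 400 to 875 mm from the base axis. Payload 4.4 kg.
Tool frame: the origin (TCP) lies midway between the tips of the shut fingers; the grasp point (between the pads) lies ctrl.grip_depth behind it (ctrl.grip_depth is the distance from the TCP to the grasp point, in mm); z points along the fingers, y is the line along which they close (so a half turn about z gives the same grasp; the last joint's range is limited). The gripper opens to 85 mm and grips with 20 to 120 N. Pads are 22 mm wide; open, the fingers measure 114 mm over their backs; the gripper's body (76 mm by 85 mm) begins 54 mm behind the grasp point. The pads swing forward as they close: fully open they stand 13 mm farther back than shut.
Start: joints at [1.235, 0.628, 0.038, 1.517, -0.027, 0.996, -0.02], TCP at [173.278, -626.492, 231.313] pointing down, gripper open.
Joint ranges: [-3.06, 3.06], [-0.37, 2.12], [-1.25, 1.32], [0.18, 2.47], [-1.1, 4.24], [0.23, 1.98], [-2.94, 2.94]. Speed limits (rad/s): [2.57, 2.57, 3.14, 3.14, 3.14, 3.14, 3.14].

INTERFACE

Orientations are given as [roll, pitch, yaw] about the fixed x, y, z axes, in that order (R = Rz(yaw) Ry(pitch) Rx(roll)).
In Python, from cell import ctrl gives the robot as it stands.
- The arm moves only by the tool carry_out, never from a script. Its argument "deltas" is one flat list of numbers, 7 for each row, row after row: the turn, a rotation vector about the tool's x, y, z in degrees, then the shift along the tool's x, y, z in m, then the closure, from -1 (fully open) to 1 (shut). In form: [wx, wy, wz, dx, dy, dz, claw, wx, wy, wz, dx, dy, dz, claw, ...]. A call has 1 to 12 rows; each row shifts and turns the commanded pose from where the row before left it, along the tool's axes as they then stand; what a row does not reach is not made up. A row lasts 1/8 s, in which the tool goes at most 62.5 mm and 10.7 degrees, less where a joint would pass 70% of its speed; a pose out of reach is approached as far as the arm can. A call with a gripper value outside its range is refused whole. The fingers move at their own pace and stop on an object; the grip force is fixed at half the most. Time passes only in rows, so rows that do not move let the fingers close. It gives the time, the measured TCP pose, the force, the opening and the grip force at its end, in the units of the state.
- ctrl.read_state(): the state, without advancing time (a new reading comes with each control period).
- ctrl.get_image(name): name is "scene" or "top" or "wrist"; returns the picture (400x640x3 uint8, red, green, blue); there is no depth.
- ctrl.calibration(name): a dict with "mtx" (3x3 intrinsics, pixels), "R" (3x3) and "t" (3): a world point X has camera coordinates R X + t. Camera axes: x right, y down, z forward; pixel columns grow to the right and rows downward; lengths in mm; the calibration is good to about 2 mm. A picture is of the moment at which its call begins: read the wrist's pose just before it. calibration takes no time and is no camera call; for the wrist camera it gives the pose at the moment of the call.
- ctrl.finish_job(): hands the job in; it is judged then, once.
The state is a dict: "clock": time; "qpos": joint angles; "qd": joint speeds; "tau": joint torques, N m; "eef_pos": TCP position; "tool_rot": TCP orientation; "force": force on the tool from outside, world axes, zero at the start; "torque": the same for the moment, N m; "width": finger opening in mm; "gripper_force": force on a finger pad.
Only numpy, scipy, OpenCV 4.12 (cv2) and the standard library are available. Lean on these libraries where they do the work, as an engineer would, in place of code of your own. Each camera call takes 0.05 s, during which the arm holds its last target. There are 200 camera calls.

## Working session

There is one attempt and no reset: what is moved stays moved. The work goes in short steps, Python scripts to look and compute and a tool call to move; the robot and the scene stay as the last step left them, time stands still between calls to the robot, and variables do not carry over. Pictures are saved under pics/ and viewed, at most 10 in all, crops included, and the job is handed in when it is done.

Besides the shell and the picture viewer there is one more tool, called after "Emit:" by a JSON object that holds its "name" and its "arguments", one argument or row to a line. carry_out: Moves the arm, as the interface text tells. Its arguments: {"type":"object","properties":{"deltas":{"type":"array"}},"required":["deltas"]}

```bash
mkdir -p pics
cat > h.py <<'E'
import numpy as np, cv2
from cell import ctrl
def snap(n,f):
    c=ctrl.calibration(n); im=ctrl.get_image(n)[:,:,::-1].copy(); cv2.imwrite(f'pics/{f}.png',im); return im,c
def ray(c,u,v,z):
    K,R,t=map(np.array,(c['mtx'],c['R'],c['t'])); o=-R.T@t; d=R.T@np.linalg.inv(K)@np.array([u,v,1.])
    return o+d*(z-o[2])/d[2]
def proj(c,X):
    K,R,t=map(np.array,(c['mtx'],c['R'],c['t'])); p=K@(R@np.array(X,float)+t); return p[:2]/p[2]
E
python3 - <<'E'
from h import *
for n in ('scene','top'):
    im,c=snap(n,n+'0'); print(n,-np.array(c['R']).T@c['t'], np.array(c['mtx']).round(1).tolist())
s=ctrl.read_state(); print(s['clock'],s['eef_pos'],s['tool_rot'],s['width'],ctrl.grip_depth)
E
```

```text
scene [ 47.48593806 749.71126593 982.11377013] [[365.2, 0.0, 321.0], [0.0, 365.2, 198.5], [0.0, 0.0, 1.0]]
top [ 176.28945188   41.19249875 1416.96763219] [[430.6, 0.0, 320.7], [0.0, 430.6, 200.1], [0.0, 0.0, 1.0]]
0.1 [ 173.13245877 -625.94031097  230.50497239] [-3.13992250e+00  1.48308443e-05  2.69772769e-01] 85.35444245499701 18.700000000000003
```

View pics/top0.png

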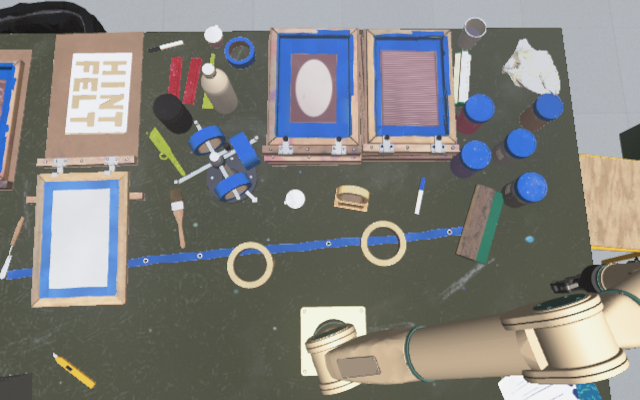

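View pics/scene0.png

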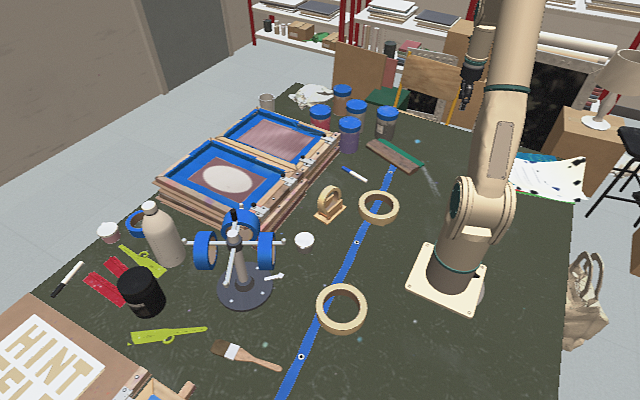

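The top view shows the rack at about (225,165), the cradle with a standing roll at (351,195), the ink pot at (295,199) and the marker at (420,195). There are three roll candidates: flat at (250,265), flat at (383,243), and standing in the cradle at (351,195). The standing one fits, because it is the smallest and is in the cradle. I'll enlarge to confirm.

Run:
```python
from h import *
a=cv2.imread('pics/top0.png')[115:215,165:375]; b=cv2.imread('pics/scene0.png')[175:315,185:355]
A=cv2.resize(a,None,fx=3.8,fy=3.8,interpolation=cv2.INTER_CUBIC)
cv2.imwrite('pics/cropA.png',A)
B=cv2.resize(b,None,fx=4.2,fy=4.2,interpolation=cv2.INTER_CUBIC); cv2.imwrite('pics/cropB.png',B)
```

```text
(no output)
```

View pics/cropA.png

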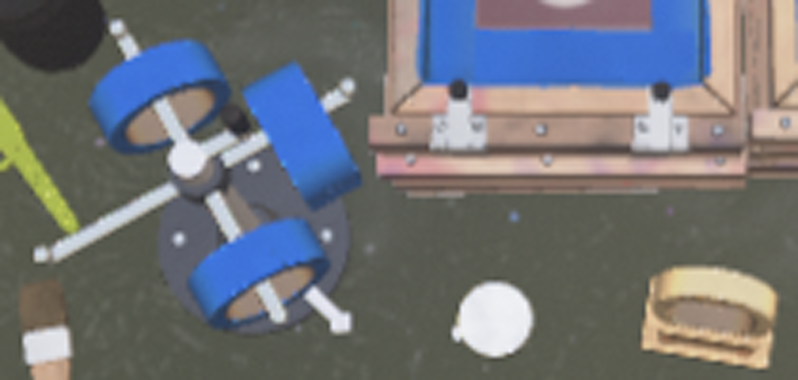

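View pics/cropB.png

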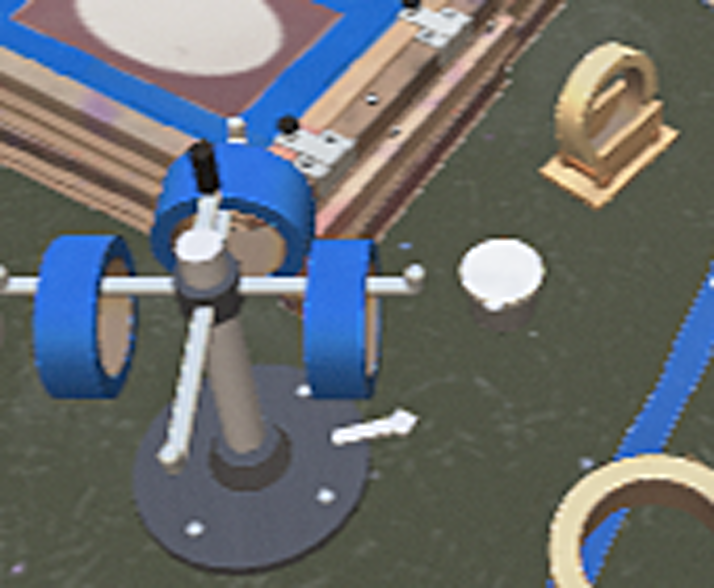

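The crops confirm the loose roll: standing in the wooden cradle, at crop A (712,310). The empty hook's tip is at crop A (42,253), the pointer tip at (342,322), the column cap at (187,160) and the knob at (235,118).

Run:
```python
from h import *
ct,cs=ctrl.calibration('top'),ctrl.calibration('scene')
T=lambda u,v:(165+u/3.8-.37,115+v/3.8-.37); S=lambda u,v:(185+u/4.2-.38,175+v/4.2-.38)
pts=dict(axis=((187,160),(201,248),256),tip=((42,253),(172,452),230),ptr=((345,322),(405,420),16),knob=((236,116),(202,148),293))
P={}
for k,(a,b,z) in pts.items():
    p,q=ray(ct,*T(*a),z),ray(cs,*S(*b),z); P[k]=(p+q)/2; print(k,p.round(1),q.round(1))
o=P['axis'][:2]
ang=lambda v:np.degrees(np.arctan2(v[1],v[0]))
for k in('tip','ptr','knob'): v=P[k][:2]-o; print(k,np.hypot(*v).round(1),ang(v).round(1))
# foot disc (dark bluish) in top
im=cv2.imread('pics/top0.png').astype(int); 
for f in('top0','scene0'):
    pass
# roll: cream mask near the cradle in both views
for f,c,box in(('top0',ct,(325,180,380,215)),('scene0',cs,(310,180,350,230))):
    im=cv2.imread(f'pics/{f}.png'); x0,y0,x1,y1=box; h=cv2.cvtColor(im[y0:y1,x0:x1],cv2.COLOR_BGR2HSV)
    m=((h[...,0]>8)&(h[...,0]<30)&(h[...,1]>60)&(h[...,2]>110)).astype(np.uint8)
    n,l,st,ce=cv2.connectedComponentsWithStats(m); i=1+st[1:,4].argmax(); ys,xs=np.nonzero(l==i)
    r=cv2.minAreaRect(np.c_[xs+x0,ys+y0].astype(np.float32)); print(f,st[i],cv2.boxPoints(r).round(1).tolist())
# cradle base corners in crop A: (640,350),(768,372); roll top
for n,a,z in(('baseL',(642,349),0),('baseR',(768,370),0),('rollTopL',(655,285),63),('rollTopR',(778,292),63)): print(n,ray(ct,*T(*a),z).round(1))
for n,a,z in(('base left',(540,172),0),('base front',(598,207),0),('base right',(680,132),0)): print(n,ray(cs,*S(*a),z).round(1))
```

```text
axis [525.9 332.4 256. ] [524.3 333.9 256. ]
tip [463.4 444.5 230. ] [462.3 443.9 230. ]
ptr [449.5 250.4  16. ] [448.9 252.   16. ]
knob [547.  289.1 293. ] [549.3 292.3 293. ]
tip 127.3 119.3
ptr 111.7 -132.8
knob 48.3 -61.5
top0 [  8   5  37  27 558] [[332.79998779296875, 206.3000030517578], [336.6000061035156, 183.39999389648438], [370.5, 189.10000610351562], [366.70001220703125, 211.89999389648438]]
scene0 [  3   5  34  40 652] [[305.5, 207.5], [331.5, 181.5], [351.5, 201.5], [325.5, 227.5]]
baseL [424.7  -8.6   0. ]
baseR [ 404.4 -118.7    0. ]
rollTopL [468.5 -18.5  63. ]
rollTopR [ 460.9 -122.4   63. ]
base left [491.9 -23.2   0. ]
base front [429.4 -12.7  -0. ]
base right [ 407.6 -126.     0. ]
```

Emit:
{"name": "carry_out", "arguments": {
  "deltas": [0, 0, -10.5, 0, 0, -0.012, -1, 0, 0, -10.5, 0, 0, -0.012, -1, 0, 0, -10.5, 0, 0, -0.012, -1, 0, 0, -10.5, 0, 0, -0.012, -1, 0, 0, -10.5, 0, 0, -0.012, -1, 0, 0, -10.5, 0, 0, -0.012, -1, 0, 0, -10.5, 0, 0, -0.012, -1, 0, 0, -10.5, 0, 0, -0.012, -1]
}}

```text
clock: 1.1
eef_pos: [173.0, -626.2, 327.1]
tool_rot: [-3.141, -0.001, 1.742]
force: [0.6, 0.4, 0.1]
width: 85.2
gripper_force: 0.0
```

Emit:
{"name": "carry_out", "arguments": {
  "deltas": [0, 0, 0, 0.04, 0.028, 0, -1, 0, 0, 0, 0.04, 0.028, 0, -1, 0, 0, 0, 0.04, 0.028, 0, -1, 0, 0, 0, 0.04, 0.028, 0, -1, 0, 0, 0, 0.04, 0.028, 0, -1, 0, 0, 0, 0.04, 0.028, 0, -1, 0, 0, 0, 0.04, 0.028, 0, -1, 0, 0, 0, 0.04, 0.028, 0, -1, 0, 0, 0, 0.04, 0.028, 0, -1, 0, 0, 0, 0.04, 0.028, 0, -1, 0, 0, 0, 0.04, 0.028, 0, -1, 0, 0, 0, 0.04, 0.028, 0, -1]
}}

```text
clock: 2.6
eef_pos: [426.1, -96.5, 327.2]
tool_rot: [-3.141, 0.0, 1.735]
force: [0.6, -1.1, -0.4]
width: 85.4
gripper_force: 0.0
```

Run:
```python
from h import *
im,c=snap('wrist','w1'); print(-np.array(c['R']).T@c['t']); s=ctrl.read_state(); print(s['eef_pos'],s['qpos'])
print(proj(c,[448,-72,115]),proj(c,[525,333,256]),proj(c,[548,291,293]))
```

```text
[415.07730722 -29.52571404 470.29050865]
[429.01180235 -89.28158549 327.86406919] [ 0.64134844  0.24572975 -0.61813205  1.92143018  0.16041521  1.02066589
  0.12699828]
[342.94903004 155.48603813] [ 751.44465528 -786.13915414] [ 911.79478524 -865.468569  ]
```

View pics/w1.png

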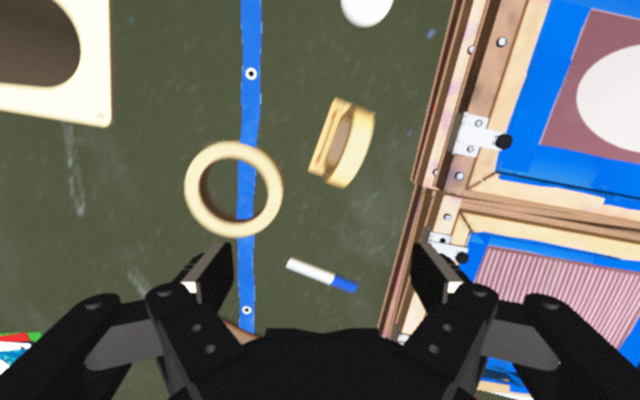

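The wrist picture shows the cradle and roll at about (345,145), standing clear of the flat ring at (233,189). Next I move towards the knob.

Emit:
{"name": "carry_out", "arguments": {
  "deltas": [0, 0, 0, 0.04, 0.0233, -0.003, -1, 0, 0, 0, 0.04, 0.0233, -0.003, -1, 0, 0, 0, 0.04, 0.0233, -0.003, -1, 0, 0, 0, 0.04, 0.0233, -0.003, -1, 0, 0, 0, 0.04, 0.0233, -0.003, -1, 0, 0, 0, 0.04, 0.0233, -0.003, -1, 0, 0, 0, 0.04, 0.0233, -0.003, -1, 0, 0, 0, 0, 0, 0, -1, 0, 0, 0, 0, 0, 0, -1]
}}

```text
clock: 3.78
eef_pos: [540.4, 204.2, 347.7]
tool_rot: [-3.14, 0.001, 1.736]
force: [-0.7, -0.1, -0.3]
width: 85.4
gripper_force: 0.0
```

Run:
```python
from h import *
im,c=snap('wrist','w2'); print(-np.array(c['R']).T@c['t']); s=ctrl.read_state(); print(s['eef_pos'],s['tool_rot'],s['qpos'])
print(proj(c,[525,333,256]),proj(c,[548,291,293]),proj(c,[449,251,16]))
```

```text
[529.55106422 271.26715022 490.65928342]
[540.55252036 203.52611595 347.86466009] [-3.14048170e+00  1.48205680e-03  1.73447342e+00] [ 0.00846464  0.4775458  -0.65684392  1.54547231  0.30395507  1.22414039
 -0.5349576 ]
[330.09596054  23.35421663] [356.29145653  86.82220898] [268.4064949  118.57142283]
```

View pics/w2.png

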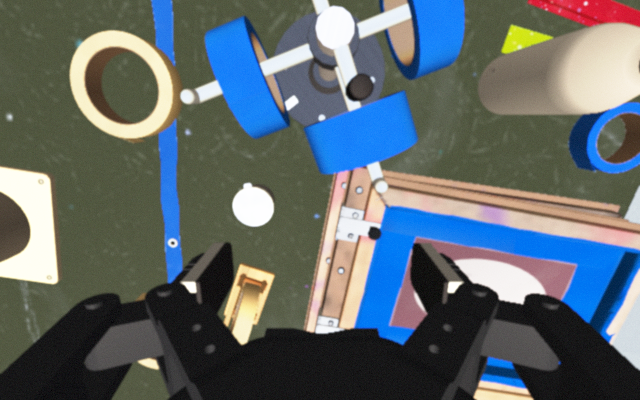

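The column cap is at (334,27) and the knob top at (360,86), both within 5 px of prediction. A blue roll partly hides the pointer; its root shows at (297,99).

Run:
```python
from h import *
c=ctrl.calibration('wrist')
for n,a,z in(('cap',(334,27),256),('knob',(360,86),293),('ptrroot',(297,99),14),('hooktipL(90cw)',(188,96),230),('far hook',(380,186),230)): print(n,ray(c,*a,z).round(1))
im=cv2.imread('pics/w2.png'); h=cv2.cvtColor(im,cv2.COLOR_BGR2HSV)
g=h[0:200,180:440]; m=((h[...,0]>105)&(h[...,0]<135)&(h[...,1]>20)&(h[...,1]<90)&(h[...,2]>40)&(h[...,2]<110)); print(m[0:140,270:390].sum(), h[75,290],h[110,350],h[60,375])
ct=ctrl.calibration('top')
for n,a,z in (('root top view',(165+308/3.8-.37,115+290/3.8-.37),14),): print(n,ray(ct,*a,z).round(1))
```

```text
cap [528.4 330.6 256. ]
knob [550.5 291.2 293. ]
ptrroot [488.6 286.2  14. ]
hooktipL(90cw) [417.3 266.7 230. ]
far hook [591.6 217.5 230. ]
432 [113  48 122] [104  26 233] [111  56 119]
root top view [478.9 283.5  14. ]
```

Emit:
{"name": "carry_out", "arguments": {
  "deltas": [0, 0, 0, 0.043, 0.0114, 0, -1, 0, 0, 0, 0.043, 0.0114, 0, -1, 0, 0, 0, 0, 0, 0, -1, 0, 0, 0, 0, 0, 0.028, -1, 0, 0, 0, 0, 0, 0.028, -1, 0, 0, 0, 0, 0, 0.028, -1, 0, 0, 0, 0, 0, 0, -1, 0, 0, 0, 0, 0, 0, 0, 0, 0, 0, 0, 0, 0, 0.3, 0, 0, 0, 0, 0, 0, 1, 0, 0, 0, 0, 0, 0, 1, 0, 0, 0, 0, 0, 0, 1]
}}

```text
clock: 5.32
eef_pos: [549.8, 293.9, 265.2]
tool_rot: [3.14, -0.0, 1.736]
force: [1.4, -1.2, 4.3]
width: 14.2
gripper_force: 58.5
```

Run:
```python
from h import *
s=ctrl.read_state(); print({k:np.round(s[k],2) for k in('clock','eef_pos','tool_rot','force','width','gripper_force','qpos')})
```

```text
{'clock': np.float64(5.32), 'eef_pos': array([549.85, 293.92, 265.16]), 'tool_rot': array([ 3.14, -0.  ,  1.74]), 'force': array([ 1.4 , -1.21,  4.35]), 'width': np.float64(14.18), 'gripper_force': np.float64(58.53), 'qpos': array([-0.17,  0.62, -0.62,  1.54,  0.39,  1.1 , -0.71])}
```

Run:
```python
from h import *
y=np.radians(99.46); X=np.array([np.cos(y),np.sin(y)]);Y=np.array([np.sin(y),-np.cos(y)])
a=np.radians(np.linspace(-58.4,47,23)); p=45.2*np.c_[np.cos(a),np.sin(a)]
d=np.diff(p,axis=0)/1000
print(np.c_[d@X,d@Y].round(4).tolist())
```

```text
[[0.0016, 0.0034], [0.0019, 0.0033], [0.0021, 0.0031], [0.0024, 0.0029], [0.0026, 0.0027], [0.0028, 0.0025], [0.003, 0.0023], [0.0032, 0.002], [0.0034, 0.0017], [0.0035, 0.0014], [0.0036, 0.0011], [0.0037, 0.0008], [0.0037, 0.0005], [0.0038, 0.0002], [0.0038, -0.0001], [0.0038, -0.0004], [0.0037, -0.0007], [0.0036, -0.001], [0.0035, -0.0013], [0.0034, -0.0016], [0.0033, -0.0019], [0.0031, -0.0022]]
```

Emit:
{"name": "carry_out", "arguments": {
  "deltas": [0, 0, 0, 0.0016, 0.0034, 0, 1, 0, 0, 0, 0.0019, 0.0033, 0, 1, 0, 0, 0, 0.0021, 0.0031, 0, 1, 0, 0, 0, 0.0024, 0.0029, 0, 1, 0, 0, 0, 0.0026, 0.0027, 0, 1, 0, 0, 0, 0.0028, 0.0025, 0, 1, 0, 0, 0, 0.003, 0.0023, 0, 1, 0, 0, 0, 0.0032, 0.002, 0, 1, 0, 0, 0, 0.0034, 0.0017, 0, 1, 0, 0, 0, 0.0035, 0.0014, 0, 1, 0, 0, 0, 0.0036, 0.0011, 0, 1]
}}

```text
clock: 6.7
eef_pos: [572.3, 325.0, 265.2]
tool_rot: [3.139, 0.004, 1.733]
force: [3.9, -5.4, 6.0]
width: 14.3
gripper_force: 58.9
```

Run:
```python
from h import *
s=ctrl.read_state(); print({k:np.round(s[k],2) for k in('clock','eef_pos','tool_rot','force','width','gripper_force','qpos')})
```

```text
{'clock': np.float64(6.7), 'eef_pos': array([572.34, 325.05, 265.17]), 'tool_rot': array([3.14, 0.  , 1.73]), 'force': array([ 3.93, -5.4 ,  6.01]), 'width': np.float64(14.27), 'gripper_force': np.float64(58.94), 'qpos': array([-0.22,  0.67, -0.61,  1.44,  0.4 ,  1.16, -0.73])}
```

Forces are small, so I carry on round the circle.

Emit:
{"name": "carry_out", "arguments": {
  "deltas": [0, 0, 0, 0.0037, 0.0008, 0, 1, 0, 0, 0, 0.0037, 0.0005, 0, 1, 0, 0, 0, 0.0038, 0.0002, 0, 1, 0, 0, 0, 0.0038, -0.0001, 0, 1, 0, 0, 0, 0.0038, -0.0004, 0, 1, 0, 0, 0, 0.0037, -0.0007, 0, 1, 0, 0, 0, 0.0036, -0.001, 0, 1, 0, 0, 0, 0.0035, -0.0013, 0, 1, 0, 0, 0, 0.0034, -0.0016, 0, 1, 0, 0, 0, 0.0033, -0.0019, 0, 1, 0, 0, 0, 0.0031, -0.0022, 0, 1, 0, 0, 0, 0, 0, 0, 1]
}}

```text
clock: 8.2
eef_pos: [558.8, 366.2, 265.2]
tool_rot: [3.136, -0.002, 1.735]
force: [5.5, 2.4, 2.0]
width: 13.8
gripper_force: 58.6
```

Run:
```python
from h import *
s=ctrl.read_state(); print({k:np.round(s[k],2) for k in('clock','eef_pos','tool_rot','force','width','gripper_force','qpos')})
im,c=snap('top','t2'); cs_im,cs=snap('scene','s2')
A=cv2.resize(im[110:220,165:305],(700,550),interpolation=cv2.INTER_CUBIC); cv2.imwrite('pics/t2c.png',A)
```

```text
{'clock': np.float64(8.2), 'eef_pos': array([558.85, 366.15, 265.24]), 'tool_rot': array([ 3.14, -0.  ,  1.73]), 'force': array([5.51, 2.37, 2.02]), 'width': np.float64(13.76), 'gripper_force': np.float64(58.61), 'qpos': array([-0.29,  0.68, -0.61,  1.41,  0.4 ,  1.16, -0.79])}
```

View pics/t2c.png

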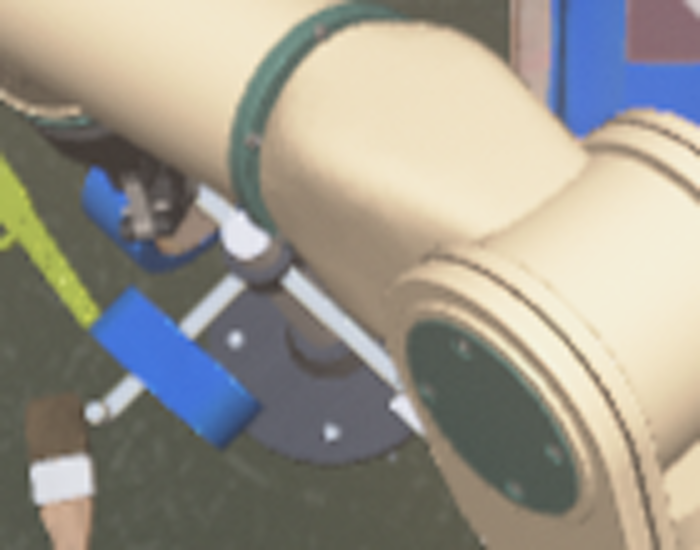

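The arm covers the hook's end. The neighbouring hook tip at crop (95,411) and the cap at (243,237) still give the angle. I'll open, rise, back off and measure with a clear view.

Emit:
{"name": "carry_out", "arguments": {
  "deltas": [0, 0, 0, 0, 0, 0, 0, 0, 0, 0, 0, 0, 0, -1, 0, 0, 0, 0, 0, 0, -1, 0, 0, 0, 0, 0, -0.03, -1, 0, 0, 0, 0, 0, -0.04, -1, 0, 0, 0, 0, 0, -0.04, -1, 0, 0, 0, -0.055, -0.01, 0, -1, 0, 0, 0, -0.055, -0.01, 0, -1, 0, 0, 0, -0.055, -0.01, 0, -1, 0, 0, 0, -0.055, -0.01, 0, -1, 0, 0, 0, 0, 0, 0, -1]
}}

```text
clock: 9.68
eef_pos: [553.5, 135.5, 374.1]
tool_rot: [-3.141, 0.004, 1.727]
force: [-0.2, -0.7, -0.0]
width: 85.2
gripper_force: 0.0
```

Run:
```python
from h import *
s=ctrl.read_state(); print({k:np.round(s[k],2) for k in('clock','eef_pos','tool_rot','force','width','qpos')})
im,c=snap('top','t3'); im2,c2=snap('scene','s3'); im3,c3=snap('wrist','w3')
A=cv2.resize(im[110:220,165:305],(560,440),interpolation=cv2.INTER_CUBIC)
B=cv2.resize(im2[185:320,180:310],None,fx=3,fy=3,interpolation=cv2.INTER_CUBIC)
C=np.zeros((600,800,3),np.uint8); 
C[:300,:480]=cv2.resize(im3,(480,300)); C[300:,:382]=cv2.resize(im[110:220,165:305],(382,300),interpolation=cv2.INTER_CUBIC); C[300:,400:689]=cv2.resize(im2[185:320,180:310],(289,300),interpolation=cv2.INTER_CUBIC)
cv2.imwrite('pics/C3.png',C)
ct=c; a=ray(c,183.6,191.8,230); print(a, np.degrees(np.arctan2(a[1]-332.3,a[0]-526))-270)
```

```text
{'clock': np.float64(9.68), 'eef_pos': array([553.48, 135.47, 374.05]), 'tool_rot': array([-3.14,  0.  ,  1.73]), 'force': array([-0.23, -0.67, -0.02]), 'width': np.float64(85.23), 'qpos': array([ 0.13,  0.44, -0.65,  1.52,  0.28,  1.27, -0.4 ])}
[432.399299   420.77310582 230.        ] -133.38685236638224
```

View pics/C3.png

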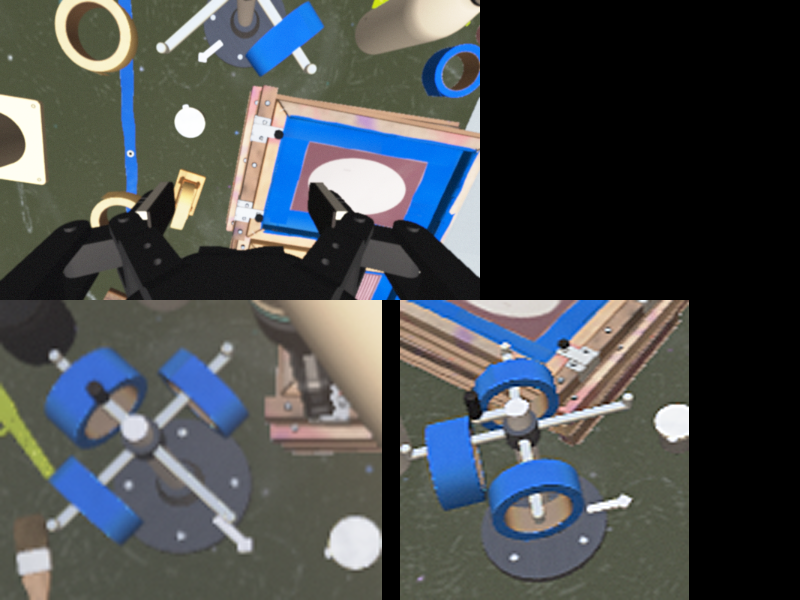

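The upper panel (wrist) and lower panels (top, scene) show the empty hook over the pointer. In the top view the hook tip is at full-image (250.5,190) and the pointer tip at (255.5,200). Next come the angles and the roll position.

Run:
```python
from h import *
ct,cs,cw=[ctrl.calibration(n) for n in('top','scene','wrist')]
o=np.array([526,332.3])
def sh(n,p): v=p[:2]-o; print(n,p.round(1),np.hypot(*v).round(1),np.degrees(np.arctan2(v[1],v[0])).round(1))
sh('tip t',ray(ct,250.4,189.7,230)); sh('tip s',ray(cs,282.6,228.6,230)); sh('tip w',ray(cw,214.7,64,230))
sh('ptr t',ray(ct,255.5,200,14)); sh('ptr s',ray(cs,282.4,275,14)); sh('ptr w',ray(cw,271,77,14)); sh('root w',ray(cw,296,56,14)); sh('root s',ray(cs,264.6,279,14))
# foot disc centre via four screw heads in top view (mean), z=13
sc=[(182,433),(249,482),(181,535),(128,485)]
P=np.array([ray(ct,165+x/2.729-.3,110+(y-300)/2.727-.3,13) for x,y in sc]); print('screw',P.round(1).tolist(),P.mean(0))
sc=[(515,557),(583,540)]
# roll: crop of the wrist
im=cv2.imread('pics/w3.png'); cr=im[215:315,215:285]
hsv=cv2.cvtColor(cr,cv2.COLOR_BGR2HSV)
cv2.imwrite('pics/r3.png',cv2.resize(cr,None,fx=6,fy=6,interpolation=cv2.INTER_CUBIC))
```

```text
tip t [435.7 232.9 230. ] 134.2 -132.2
tip s [435.8 239.2 230. ] 129.6 -134.1
tip w [439.9 237.1 230. ] 128.4 -132.1
ptr t [447.8 250.4  14. ] 113.3 -133.7
ptr s [445.4 250.   14. ] 115.2 -134.4
ptr w [453.  253.3  14. ] 107.6 -132.8
root w [487.6 290.1  14. ] 57.1 -132.3
root s [485.  288.7  14. ] 59.9 -133.3
screw [[592.1, 333.9, 13.0], [528.4, 250.1, 13.0], [463.1, 332.0, 13.0], [526.7, 398.6, 13.0]] [527.58474864 328.66378832  13.        ]
```

Hook at -132.9° and pointer at -133.3°, so they are aligned. Now I go over the roll.

Emit:
{"name": "carry_out", "arguments": {
  "deltas": [0, 0, 9.7, 0, 0, 0, -1, 0, 0, 9.7, 0, 0, 0, -1, 0, 0, 0, -0.0487, -0.0109, 0.015, -1, 0, 0, 0, -0.0487, -0.0109, 0.015, -1, 0, 0, 0, -0.0487, -0.0109, 0.015, -1, 0, 0, 0, -0.0487, -0.0109, 0.015, -1, 0, 0, 0, -0.0487, -0.0109, 0.015, -1, 0, 0, 0, -0.0487, -0.0109, 0.015, -1, 0, 0, 0, 0, 0, 0, -1, 0, 0, 0, 0, 0, 0, -1, 0, 0, 0, 0, 0, 0, -1]
}}

```text
clock: 11.2
eef_pos: [439.1, -132.6, 284.8]
tool_rot: [3.14, -0.001, 1.401]
force: [-0.7, -0.7, 0.2]
width: 85.5
gripper_force: 0.0
```

Run:
```python
from h import *
s=ctrl.read_state(); print({k:np.round(s[k],3) for k in('clock','eef_pos','tool_rot','force','width','qpos')})
im,c=snap('wrist','w4'); print(proj(c,[448,-72,115]),-np.array(c['R']).T@c['t'])
```

```text
{'clock': np.float64(11.2), 'eef_pos': array([ 439.134, -132.624,  284.77 ]), 'tool_rot': array([ 3.140e+00, -1.000e-03,  1.401e+00]), 'force': array([-0.666, -0.675,  0.211]), 'width': np.float64(85.501), 'qpos': array([ 0.626,  0.319, -0.516,  1.945,  0.194,  0.924, -0.155])}
[319.9770606 121.2508564] [450.22815731 -65.87989848 427.90206143]
```

View pics/w4.png

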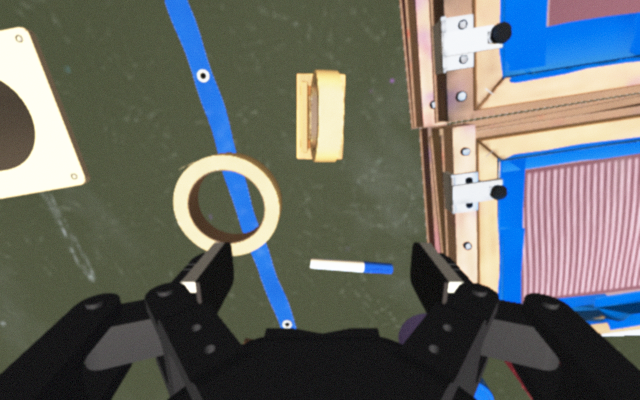

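The roll is seen from above at about x 314–345, y 69–163, with its plane close to the image vertical. I'll measure its edges more finely.

Run:
```python
from h import *
c=ctrl.calibration('wrist'); im=cv2.imread('pics/w4.png'); print(np.array(c['mtx']).round(1).tolist())
h=cv2.cvtColor(im,cv2.COLOR_BGR2HSV)
for v in (72,85,100,116,130,145,158): print(v,[int(x) for x in h[v,292:352,2][::2]])
m=((h[...,0]>8)&(h[...,0]<35)&(h[...,1]>50)&(h[...,2]>150)).astype(np.uint8); m[:,:285]=0; m[:,355:]=0; m[:55]=0; m[175:]=0
ys,xs=np.nonzero(m); 
for v in (72,80,90,105,120,135,150,160): r=np.nonzero(m[v])[0]; print(v,r.min(),r.max())
print(ys.min(),ys.max())
cv2.imwrite('pics/r4.png',cv2.resize(im[60:172,285:355],None,fx=5,fy=5,interpolation=cv2.INTER_CUBIC))
```

```text
[[297.4, 0.0, 321.6], [0.0, 297.4, 196.4], [0.0, 0.0, 1.0]]
72 [87, 89, 94, 111, 108, 102, 100, 103, 104, 103, 104, 129, 195, 235, 233, 233, 231, 231, 230, 228, 228, 225, 228, 183, 105, 99, 98, 97, 101, 96]
85 [89, 87, 185, 252, 248, 248, 248, 239, 212, 226, 144, 140, 135, 240, 249, 249, 249, 250, 250, 250, 249, 249, 250, 249, 249, 249, 247, 101, 91, 92]
100 [89, 93, 183, 252, 249, 248, 247, 240, 169, 185, 185, 183, 170, 193, 249, 248, 249, 249, 249, 249, 250, 249, 250, 249, 250, 250, 176, 91, 90, 91]
116 [97, 89, 194, 253, 249, 248, 247, 238, 175, 218, 192, 191, 181, 199, 250, 249, 249, 248, 249, 249, 249, 249, 249, 249, 250, 248, 148, 94, 89, 92]
130 [95, 88, 196, 254, 249, 248, 246, 238, 173, 193, 191, 193, 179, 217, 250, 250, 250, 250, 250, 250, 249, 249, 249, 249, 248, 239, 103, 90, 88, 90]
145 [100, 96, 204, 254, 244, 246, 246, 238, 200, 178, 145, 147, 169, 247, 250, 249, 249, 249, 249, 249, 248, 249, 248, 249, 247, 227, 99, 94, 94, 99]
158 [92, 89, 135, 234, 234, 231, 231, 241, 242, 243, 178, 159, 244, 249, 249, 249, 250, 249, 248, 248, 248, 249, 246, 240, 238, 156, 96, 96, 96, 95]
72 315 338
80 296 345
90 296 345
105 296 344
120 296 343
135 296 343
150 296 342
160 314 336
70 161
```

View pics/r4.png

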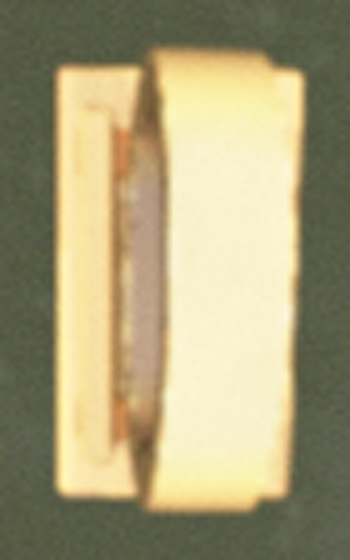

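Run:
```python
from h import *
c=ctrl.calibration('wrist')
for n,a,z in(('topmid',(331.6,115),115),('L',(319.2,115),115),('R',(344.2,115),115),('end far',(326.6,70),70),('end near',(324.5,162),70)): print(n,ray(c,*a,z).round(1))
B=[ray(c,*a,4) for a in((296.4,74),(296.4,158.5),(345.2,74),(342.5,159))]; print(np.round(B,1).tolist(),np.mean(B,0))
s=ctrl.read_state(); print(s['eef_pos'],s['tool_rot'])
```

```text
topmid [460.5 -68.2 115. ]
L [448.1 -66.1 115. ]
R [473.1 -70.4 115. ]
end far [464.2 -19.7  70. ]
end near [ 444.8 -121.2   70. ]
[[426.5, -9.3, 4.0], [405.0, -119.6, 4.0], [490.4, -20.2, 4.0], [469.8, -131.5, 4.0]] [447.9282875  -70.13520894   4.        ]
[ 438.93764567 -132.92872387  284.71228957] [ 3.14051688e+00 -5.84796601e-04  1.40081320e+00]
```

The cradle measures 64 x 112 mm and is centred at (448,-70). The roll's top leans about 12 mm towards +x against the right cheek. If I centre on the cradle and close, the pads will stand it upright.

Emit:
{"name": "carry_out", "arguments": {
  "deltas": [0, 0, 1.1, 0.0318, -0.0015, 0, -1, 0, 0, 0, 0.0318, -0.0015, 0, -1, 0, 0, 0, 0, 0, 0.03, -1, 0, 0, 0, 0, 0, 0.03, -1, 0, 0, 0, 0, 0, 0.03, -1, 0, 0, 0, 0, 0, 0.03, -1, 0, 0, 0, 0, 0, 0.02, -1, 0, 0, 0, 0, 0, 0.01, -1, 0, 0, 0, 0, 0, 0, -1, 0, 0, 0, 0, 0, 0, -1]
}}

```text
clock: 12.5
eef_pos: [447.3, -71.4, 135.0]
tool_rot: [3.14, -0.0, 1.378]
force: [-0.4, 1.0, 1.4]
width: 85.0
gripper_force: 0.0
```

Run:
```python
from h import *
s=ctrl.read_state(); print({k:np.round(s[k],3) for k in('clock','eef_pos','tool_rot','force','width','qpos')})
im,c=snap('wrist','w5')
for z in (104,115): print(proj(c,[448,-70,z]),proj(c,[458,-52,z]))
cv2.imwrite('pics/w5c.png',im[150:400,150:500])
```

```text
{'clock': np.float64(12.5), 'eef_pos': array([447.303, -71.406, 135.038]), 'tool_rot': array([ 3.14 , -0.   ,  1.378]), 'force': array([-0.351,  1.004,  1.444]), 'width': np.float64(85.041), 'qpos': array([ 0.379,  0.537, -0.4  ,  2.139,  0.402,  0.535, -0.512])}
[322.33847431 224.73940086] [332.89769564 194.41680089]
[322.41750555 231.42379022] [333.63915681 199.41011685]
```

View pics/w5c.png

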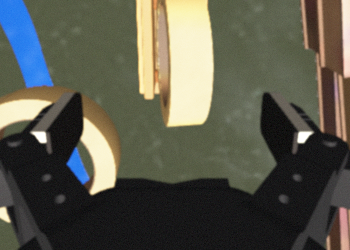

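This shows the roll between the open fingers, leaning right at crop x≈188 against the cradle line at x≈172. I'll lower the last 31 mm and close.

Emit:
{"name": "carry_out", "arguments": {
  "deltas": [0, 0, 0, 0.0015, 0.0004, 0.016, -1, 0, 0, 0, 0, 0, 0.015, -1, 0, 0, 0, 0, 0, 0, -0.4, 0, 0, 0, 0, 0, 0, -0.1, 0, 0, 0, 0, 0, 0, 0.1, 0, 0, 0, 0, 0, 0, 0.25, 0, 0, 0, 0, 0, 0, 0.4, 0, 0, 0, 0, 0, 0, 1, 0, 0, 0, 0, 0, 0, 1, 0, 0, 0, 0, 0, 0, 1]
}}

```text
clock: 13.8
eef_pos: [447.3, -70.2, 103.7]
tool_rot: [3.141, 0.0, 1.378]
force: [-0.6, -0.6, 5.9]
width: 23.0
gripper_force: 59.0
```

Run:
```python
from h import *
s=ctrl.read_state(); print({k:np.round(s[k],3) for k in('clock','eef_pos','tool_rot','force','torque','width','gripper_force')})
```

```text
{'clock': np.float64(13.8), 'eef_pos': array([447.29 , -70.184, 103.672]), 'tool_rot': array([3.141, 0.   , 1.378]), 'force': array([-0.592, -0.607,  5.9  ]), 'torque': array([0.04 , 0.285, 0.01 ]), 'width': np.float64(23.01), 'gripper_force': np.float64(59.035)}
```

Emit:
{"name": "carry_out", "arguments": {
  "deltas": [0, 0, 0, 0, 0, -0.006, 1, 0, 0, 0, 0, 0, -0.012, 1, 0, 0, 0, 0, 0, -0.025, 1, 0, 0, 0, 0, 0, -0.03, 1, 0, 0, 0, 0, 0, -0.03, 1, 0, 0, 0, 0, 0, -0.03, 1, 0, 0, 0, 0, 0, -0.02, 1, 0, 0, 0, 0, 0, 0, 1]
}}

```text
clock: 14.8
eef_pos: [448.1, -70.3, 258.0]
tool_rot: [3.138, 0.0, 1.378]
force: [0.6, 0.3, -2.6]
width: 23.1
gripper_force: 59.1
```

Run:
```python
from h import *
s=ctrl.read_state(); print({k:np.round(s[k],3) for k in('clock','eef_pos','tool_rot','force','torque','width','gripper_force')})
yaw=s['tool_rot'][2]; p=s['eef_pos']
y=yaw+np.radians(58.05); print(np.degrees(y))
X=np.array([np.cos(y),np.sin(y)]);Y=np.array([np.sin(y),-np.cos(y)])
o=np.array([526.5,332.]); u=np.array([np.cos(np.radians(-133)),np.sin(np.radians(-133))])
for r in (200,90): q=o+r*u; d=q-p[:2]; print(r,q,d@X,d@Y)
```

```text
{'clock': np.float64(14.8), 'eef_pos': array([448.09 , -70.316, 257.962]), 'tool_rot': array([3.138, 0.   , 1.378]), 'force': array([ 0.562,  0.295, -2.61 ]), 'torque': array([-0.003,  0.032, -0.029]), 'width': np.float64(23.129), 'gripper_force': np.float64(59.117)}
136.98856606696418
200 [390.10032799 185.72925968] 217.0628970721528 147.66769364065854
90 [465.12014759 266.17816685] 217.0848486475792 257.6676914503328
```

Emit:
{"name": "carry_out", "arguments": {
  "deltas": [0, 0, -9.675, 0, 0, 0, 1, 0, 0, -9.675, 0, 0, 0, 1, 0, 0, -9.675, 0, 0, 0, 1, 0, 0, -9.675, 0, 0, 0, 1, 0, 0, -9.675, 0, 0, 0, 1, 0, 0, -9.675, 0, 0, 0, 1]
}}

```text
clock: 15.55
eef_pos: [446.4, -70.2, 255.4]
tool_rot: [-3.141, -0.002, 2.397]
force: [0.5, -0.3, -0.6]
width: 23.3
gripper_force: 59.1
```

Emit:
{"name": "carry_out", "arguments": {
  "deltas": [0, 0, 0, 0.03, 0.02, 0, 1, 0, 0, 0, 0.0362, 0.0246, 0, 1, 0, 0, 0, 0.0362, 0.0246, 0, 1, 0, 0, 0, 0.0362, 0.0246, 0, 1, 0, 0, 0, 0.0362, 0.0246, 0, 1, 0, 0, 0, 0.0252, 0.0176, 0, 1, 0, 0, 0, 0.017, 0.012, 0, 1, 0, 0, 0, 0, 0, 0, 1, 0, 0, 0, 0, 0, 0, 1]
}}

```text
clock: 16.68
eef_pos: [389.2, 184.8, 255.7]
tool_rot: [-3.14, -0.0, 2.391]
force: [-0.3, -0.9, -1.2]
width: 22.6
gripper_force: 59.1
```

Run:
```python
from h import *
s=ctrl.read_state(); print({k:np.round(s[k],3) for k in('clock','eef_pos','tool_rot','force','torque','width','gripper_force','qpos')})
yaw=s['tool_rot'][2]; p=s['eef_pos']
X=np.array([np.cos(yaw),np.sin(yaw)]);Y=np.array([np.sin(yaw),-np.cos(yaw)])
o=np.array([526.5,332.]); u=np.array([np.cos(np.radians(-133)),np.sin(np.radians(-133))])
for r in (200,90): q=o+r*u; d=q-p[:2]; print(r,q,d@X,d@Y)
a,_=snap('scene','s6'); b,_=snap('wrist','w6')
C=np.zeros((600,800,3),np.uint8); C[:,:450]=cv2.resize(a[175:335,190:310],(450,600),interpolation=cv2.INTER_CUBIC); C[:219,450:]=cv2.resize(b,(350,219)); 
t,_=snap('top','t6'); C[240:515,450:]=cv2.resize(t[120:230,190:330],(350,275),interpolation=cv2.INTER_CUBIC)
cv2.imwrite('pics/C6.png',C)
```

```text
{'clock': np.float64(16.675), 'eef_pos': array([389.168, 184.763, 255.714]), 'tool_rot': array([-3.14 , -0.   ,  2.391]), 'force': array([-0.293, -0.88 , -1.225]), 'torque': array([-0.072, -0.028, -0.035]), 'width': np.float64(22.646), 'gripper_force': np.float64(59.103), 'qpos': array([ 0.115,  0.376, -0.831,  2.045,  0.362,  0.872, -0.1  ])}
200 [390.10032799 185.72925968] -0.022323286718952784 1.3425311367306398
90 [465.12014759 266.17816685] 0.03359224075077094 111.34251692515602
```

View pics/C6.png

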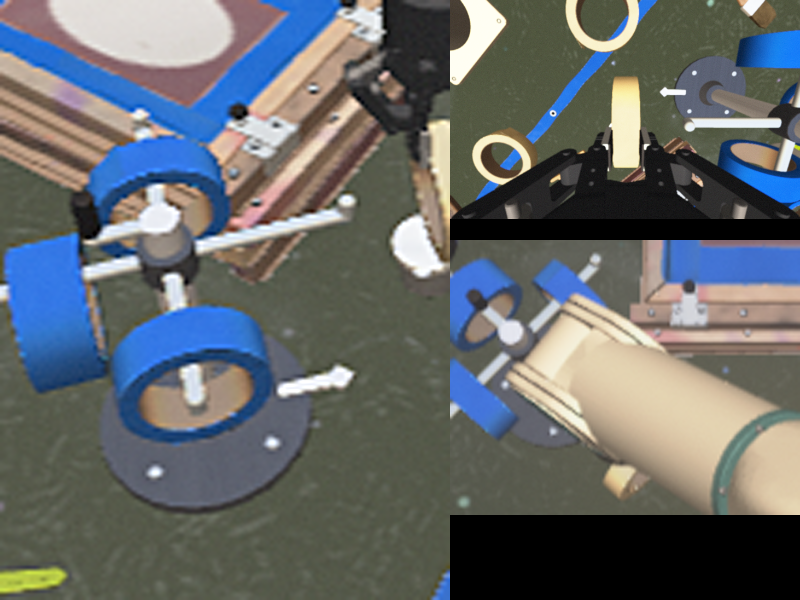

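I've now viewed 12 pictures against a limit of 10. I miscounted, so I'll view no more and check by numbers only. In the wrist panel the roll hangs square in the fingers, the hook tip is near (690,127) and the bar is parallel to the closing line.

Run:
```python
from h import *
c=ctrl.calibration('wrist'); s=ctrl.read_state(); yaw=s['tool_rot'][2]; p=s['eef_pos']
X=np.array([np.cos(yaw),np.sin(yaw)]);Y=np.array([np.sin(yaw),-np.cos(yaw)])
im=cv2.imread('pics/w6.png'); g=cv2.cvtColor(im,cv2.COLOR_BGR2HSV)
m=((g[...,1]<30)&(g[...,2]>170)).astype(np.uint8); m[:,:420]=0; m[:200]=0; m[255:]=0; m[:,600:]=0
n,l,st,ce=cv2.connectedComponentsWithStats(m); i=1+st[1:,4].argmax(); print(st[i],ce[i])
ys,xs=np.nonzero(l==i)
for u in (st[i][0]+5,st[i][0]+30,st[i][0]+70,st[i][0]+110):
    v=ys[xs==u]
    if len(v): q=ray(c,u,v.mean(),220); d=q[:2]-p[:2]; print(u,v.min(),v.max(),q.round(1),'tool x,y',(d@X).round(1),(d@Y).round(1))
```

```text
[ 429  217  171   23 2621] [514.1175124  225.37008775]
434 225 238 [443.3 234.6 220. ] tool x,y -5.2 73.1
459 217 232 [450.4 249.2 220. ] tool x,y -0.3 88.6
499 217 232 [467.9 268.  220. ] tool x,y -0.3 114.2
539 218 232 [485.7 286.5 220. ] tool x,y -0.6 139.9
```

The bar runs along tool y with -0.3 mm offset and the lip about 68 mm away. I advance 113 mm over the hook.

Emit:
{"name": "carry_out", "arguments": {
  "deltas": [0, 0, 0, 0, 0.012, 0, 1, 0, 0, 0, 0, 0.014, 0, 1, 0, 0, 0, 0, 0.014, 0, 1, 0, 0, 0, 0, 0.014, 0, 1, 0, 0, 0, 0, 0.014, 0, 1, 0, 0, 0, 0, 0.014, 0, 1, 0, 0, 0, 0, 0.014, 0, 1, 0, 0, 0, 0, 0.01, 0, 1, 0, 0, 0, 0, 0.007, 0, 1, 0, 0, 0, 0, 0, 0, 1, 0, 0, 0, 0, 0, 0, 1]
}}

```text
clock: 18.2
eef_pos: [466.2, 268.3, 256.3]
tool_rot: [-3.141, 0.0, 2.391]
force: [-0.6, -0.8, -0.7]
width: 23.1
gripper_force: 59.1
```

Emit:
{"name": "carry_out", "arguments": {
  "deltas": [0, 0, 0, 0, 0, 0.008, 1, 0, 0, 0, 0, 0, 0.008, 1, 0, 0, 0, 0, 0, 0.006, 1, 0, 0, 0, 0, 0, 0.004, 1, 0, 0, 0, 0, 0, 0.002, 1, 0, 0, 0, 0, 0, 0, 1, 0, 0, 0, 0, 0, 0, 1]
}}

```text
clock: 19.08
eef_pos: [466.6, 268.8, 228.5]
tool_rot: [3.141, 0.0, 2.391]
force: [0.4, 0.1, -1.3]
width: 22.9
gripper_force: 59.1
```

Emit:
{"name": "carry_out", "arguments": {
  "deltas": [0, 0, 0, 0, 0, 0.002, 1, 0, 0, 0, 0, 0, 0.0015, 1, 0, 0, 0, 0, 0, 0.001, 1, 0, 0, 0, 0, 0, 0, 1, 0, 0, 0, 0, 0, 0, 1]
}}

```text
clock: 19.7
eef_pos: [466.5, 268.7, 223.9]
tool_rot: [3.142, 0.0, 2.391]
force: [0.0, 0.3, -1.5]
width: 22.9
gripper_force: 59.1
```

Emit:
{"name": "carry_out", "arguments": {
  "deltas": [0, 0, 0, 0, 0, 0.001, 1, 0, 0, 0, 0, 0, 0, 1, 0, 0, 0, 0, 0, 0, 1]
}}

```text
clock: 20.08
eef_pos: [466.6, 268.7, 222.9]
tool_rot: [3.141, 0.0, 2.391]
force: [-0.7, -0.3, -0.8]
width: 23.0
gripper_force: 59.2
```

Emit:
{"name": "carry_out", "arguments": {
  "deltas": [0, 0, 0, 0, 0, 0.001, 1, 0, 0, 0, 0, 0, 0, 1, 0, 0, 0, 0, 0, 0, 1]
}}

```text
clock: 20.45
eef_pos: [466.6, 268.8, 222.7]
tool_rot: [3.141, 0.001, 2.391]
force: [-0.3, -1.5, 6.4]
width: 22.9
gripper_force: 60.0
```

Emit:
{"name": "carry_out", "arguments": {
  "deltas": [0, 0, 0, 0, 0, 0.001, 1, 0, 0, 0, 0, 0, 0, 1, 0, 0, 0, 0, 0, 0, 1]
}}

```text
clock: 20.82
eef_pos: [466.6, 268.8, 222.6]
tool_rot: [3.141, 0.001, 2.391]
force: [-3.1, -4.1, 13.9]
width: 23.0
gripper_force: 60.8
```

Contact at the predicted height. I ease off the load, open gently and rise.

Emit:
{"name": "carry_out", "arguments": {
  "deltas": [0, 0, 0, 0, 0, -0.0016, 1, 0, 0, 0, 0, 0, 0, 1, 0, 0, 0, 0, 0, 0, 0.4, 0, 0, 0, 0, 0, 0, 0.2, 0, 0, 0, 0, 0, 0, 0, 0, 0, 0, 0, 0, 0, -0.3, 0, 0, 0, 0, 0, 0, -0.3]
}}

```text
clock: 21.7
eef_pos: [466.5, 268.7, 222.4]
tool_rot: [3.142, -0.0, 2.391]
force: [-0.0, 0.1, 0.7]
width: 55.4
gripper_force: 0.0
```

Emit:
{"name": "carry_out", "arguments": {
  "deltas": [0, 0, 0, 0, 0, -0.006, -0.3, 0, 0, 0, 0, 0, -0.012, -0.3, 0, 0, 0, 0, 0, -0.02, -0.3, 0, 0, 0, 0, 0, -0.035, -0.3, 0, 0, 0, 0, 0, -0.04, -0.3, 0, 0, 0, 0, 0, -0.04, -0.3, 0, 0, 0, -0.05, 0, 0, -0.3, 0, 0, 0, -0.05, 0, 0, -0.3, 0, 0, 0, -0.05, 0, 0, -0.3, 0, 0, 0, -0.05, 0, 0, -0.3, 0, 0, 0, 0, 0, 0, -0.3, 0, 0, 0, 0, 0, 0, -0.3]
}}

```text
clock: 23.2
eef_pos: [612.3, 133.0, 376.0]
tool_rot: [3.141, -0.001, 2.392]
force: [-0.0, 0.6, 0.2]
width: 55.6
gripper_force: 0.0
```

Run:
```python
from h import *
s=ctrl.read_state(); print({k:np.round(s[k],2) for k in('clock','eef_pos','tool_rot','force','width','qpos')})
ims={n:snap(n,n+'7') for n in('scene','top','wrist')}
for n,(im,c) in ims.items():
    h=cv2.cvtColor(im,cv2.COLOR_BGR2HSV)
    q=proj(c,[466.6,268.8,182]); r=proj(c,[466.6,268.8,234]); print(n,'expect centre',q.round(),'top',r.round())
    m=((h[...,0]>10)&(h[...,0]<35)&(h[...,1]>50)&(h[...,2]>130)).astype(np.uint8)
    N,l,st,ce=cv2.connectedComponentsWithStats(m)
    for i in range(1,N):
        if st[i,4]>60 and np.hypot(*(ce[i]-q))<70: print('  cream',st[i],ce[i].round(1))
    for k,z,X in(('tip',232,[437.8,237.2,230]),): print('  tip expected',proj(c,X).round(1))
```

```text
{'clock': np.float64(23.2), 'eef_pos': array([612.29, 133.  , 375.98]), 'tool_rot': array([ 3.14, -0.  ,  2.39]), 'force': array([-0.04,  0.56,  0.23]), 'width': np.float64(55.55), 'qpos': array([ 0.18,  0.57, -0.78,  1.36,  0.4 ,  1.37,  0.22])}
scene expect centre [268. 243.] top [267. 231.]
  cream [257 180  32  28 362] [273.1 194.2]
  cream [313 194  34  31 454] [329.1 209.6]
  cream [253 199  40  62 479] [270.9 233.6]
  cream [246 211  14  14  82] [252.  217.4]
  cream [233 224  13  14  93] [240.1 229.6]
  cream [228 273  29  16 251] [242.4 281.6]
  tip expected [282.4 227.8]
top expect centre [241. 183.] top [238. 179.]
  cream [267 104  11  45 124] [270.2 133.7]
  cream [226 167  30  30 395] [239.4 181.2]
  tip expected [248.9 189. ]
wrist expect centre [321. -24.] top [321. -53.]
  cream [307   0  30  40 953] [321.7  20.2]
  tip expected [269.1 -50. ]
```

The roll hangs where expected: the top-view blob at (239,181) matches prediction. A last numeric check of the hook angle comes before handing in.

Run:
```python
from h import *
o=np.array([526,332.3])
for f,n in(('top7','top'),('scene7','scene'),('t3','top')):
    im=cv2.imread(f'pics/{f}.png'); c=ctrl.calibration(n); h=cv2.cvtColor(im,cv2.COLOR_BGR2HSV); m=(h[...,1]<40)&(h[...,2]>150)
    for a in(-133,137,-43,47):
        e=np.r_[o+130*np.array([np.cos(np.radians(a)),np.sin(np.radians(a))]),230]; q=proj(c,e).round().astype(int); w=m[q[1]-4:q[1]+5,q[0]-4:q[0]+5]; ys,xs=np.nonzero(w)
        if len(xs)>4: p=ray(c,q[0]-4+xs.mean(),q[1]-4+ys.mean(),228)[:2]-o; print(f,a,len(xs),np.hypot(*p).round(1),np.degrees(np.arctan2(p[1],p[0])).round(1))
# ink pot unchanged?
for f in('top0','top7'):
    h=cv2.cvtColor(cv2.imread(f'pics/{f}.png'),cv2.COLOR_BGR2HSV); ys,xs=np.nonzero(((h[...,1]<40)&(h[...,2]>170))[185:215,280:312]); print(f,xs.mean()+280,ys.mean()+185)
```

```text
top7 -133 44 126.4 -134.5
top7 137 25 123.8 137.2
top7 -43 20 126.0 -43.3
top7 47 18 124.9 46.9
scene7 -133 16 126.2 -133.5
scene7 137 30 124.9 136.2
scene7 -43 11 127.4 -42.9
scene7 47 20 129.0 47.2
t3 -133 46 126.2 -134.6
t3 137 25 123.8 137.2
t3 -43 21 125.9 -43.3
t3 47 17 124.9 46.9
top0 294.45394736842104 198.60855263157896
top7 294.4849498327759 198.62207357859532
```

```bash
python3 -c "
from cell import ctrl
print(ctrl.finish_job())"
```

```text
the job is handed in; nothing more can be done
None
```

The job is handed in: by my camera check the roll hangs on the empty hook, the hook is within about 1° of the pointer, and the ink pot is unmoved; I did not re-measure the marker, the hand-in gave no verdict, and I viewed 12 pictures, two over the limit of 10.

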